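# Pack the drying dishes seven to a tin and put its cover on

## Task

The two dishes on the sloping cooling rack have cooled: put them back into the round tin with the other five, all seven standing flat on its floor, one in the middle and six round it; the dish that stands between two places has to be moved along to make room. Then put the cover on the tin, fully down, so that the samples stay dry. Set things down rather than drop them, do not tip any dish or the cover over, and leave the tape roll and the dropper bottle where they are.

Things in the scene. Friction and masses are not known exactly. Their poses are not given: they have to be found in the camera images.
- tin: low round steel tin, fixed, left or right of the cover. Origin: centre of its underside, z up. Inside 193 mm across, floor 4 mm above the underside; wall 2.5 mm thick, rim at 40 mm; outside 198 mm across, with a bead of 208 mm round it whose top is at 26 mm. The 7 dishes fit flat in it only as 1 in the middle and 6 round it, centres 63 mm from the middle, 60 degrees apart, with about 3 mm of play each.
- cover: loose round steel cover, 0.3 kg, mouth down on the worktop beside the tin: 209 mm across, skirt 205 mm across inside, 46 mm deep inside, 52 mm high plus an upright black knob on its middle, a cylinder 20 mm across from 55 to 84 mm height. Origin: centre of its mouth, z up. On the tin the skirt slips over the wall with 3 mm play all round and stands on the bead, origin 26 mm above the tin's.
- rack: wire cooling rack, fixed, behind the tin and cover, 150 mm wide: its wires slope up at 30 degrees away from the robot, with a lip 11 mm high along the lower edge. Two dishes stand on it 72 mm apart, leaning 30 degrees towards the robot. Origin: on the worktop below the middle of the row; their foot centres are 36 mm above it. x: horizontally up-slope, y: along the row, z up.
- dish_1: loose lidded aluminium drying dish, 0.1 kg, in the middle of the tin. Round, 60 mm high in all: body 49 mm across at the foot, widening to 60 mm at the lid, 24 mm up; fixed lid with rounded edge, its flat top at 30 mm; on it an upright black knob to hold it by, a cylinder 18 mm across from 35 to 60 mm height (25 mm foot flange below). Origin: centre of its underside, z up its axis to the knob.
- dish_2: Loose lidded drying dish, same as dish_1 in shape, size and frame; in the tin, in a place of the outer ring. The places of the ring are counted from dishes 2, 3 and 4.
- dish_3: Loose lidded drying dish, same as dish_1 in shape, size and frame; in the tin, in the place of the outer ring between dish_2 and dish_4.
- dish_4: Loose lidded drying dish, same as dish_1 in shape, size and frame; in the tin, in a place of the outer ring.
- dish_5: Loose lidded drying dish, same as dish_1 in shape, size and frame; in the tin by the wall, about 90 degrees round from dish_2 on the side away from dish_3: half way between two places of the ring, so that only one more dish would fit.
- dish_6: Loose lidded drying dish, same as dish_1 in shape, size and frame; on the sloping rack, its axis leaning 30 degrees towards the robot.
- dish_7: Loose lidded drying dish, same as dish_1 in shape, size and frame; on the sloping rack, its axis leaning 30 degrees towards the robot.
- tape_clear: roll of brown tape lying flat on the worktop at the right, 95 mm across, 48 mm high; bystander. Origin: centre of its underside.
- dropper: small brown dropper bottle standing at the left, 33 mm across, 102 mm high; bystander. Origin: centre of its underside.
Mind the look-alikes: they are no part of the job. What is shaped like the dish_7 but turquoise is not meant. Leave any green look-alike of the dish_4 alone.

How it is judged:
By the outcome, as a careful person would: the job done as asked, in the order asked, and still so for the second after the job is handed in, with the robot touching nothing.
It also fails if it takes over 72 s, if anything falls off the work surface, if the arm or the gripper's body presses on something with over 40 N, if the wrist force passes 120 N, or if a joint passes its speed limit or range.

## Robot

A 6-joint arm with a two-finger parallel gripper is mounted at the origin on a cart in front of the work surface, level with it; the furniture and walls round the work are solid. World frame = base frame: x ahead of the robot, y to its left, z up, the work surface at z = 0. Lengths are in m, angles in rad, forces in N, time in s.
With the tool pointing down it reaches from about 0.25 to 0.775 m from the base axis. Payload 4 kg.
Tool frame: the origin (TCP) lies between the finger pads; the fingertips stand 25 mm ahead of it and the grasp point (between the pads) lies 6 mm ahead of it (robot.tip_reach is the distance from the TCP to the fingertips, in m); z points along the fingers, y is the line along which they close (so a half turn about z gives the same grasp; the last joint's range is limited). The gripper opens to 94 mm and grips with 3 to 60 N. Pads are 16 mm wide; open, the fingers measure 119 mm over their backs; the gripper's body (75 mm by 177 mm) begins 78 mm behind the grasp point.
Start: joints at [-1.368, 0.087, 1.371, -0, 1.684, -0.103], TCP at [0.166, -0.525, 0.231] pointing down, gripper open.
Joint ranges: [-3.1, 3.1], [-0.76, 2.03], [0.27, 2.55], [-1.08, 4.22], [0.17, 2.65], [-2.57, 2.57]. Speed limits (rad/s): [2.79, 2.79, 3.14, 3.14, 3.14, 3.14].

## Interface

Orientations are given as [roll, pitch, yaw] about the fixed x, y, z axes, in that order (R = Rz(yaw) Ry(pitch) Rx(roll)).
In Python, from bench import sensors, snapshot, camera_info, ticket, robot gives the robot as it stands.
- The arm moves only by the tool arm_command, never from a script. Its argument "plan" is a list of rows, each an object with "grip": the closure, from -1 (fully open) to 1 (shut); "slide": the shift along the tool's x, y, z normalised to -1 to 1, where 1 is 500 mm, a list of three; "spin": the turn about the tool's z normalised to -1 to 1, where 1 is 5 degrees. A call has 1 to 10 rows; each row shifts and turns the commanded pose from where the row before left it, along the tool's axes as they then stand; what a row does not reach is not made up. A row lasts 1/8 s, in which the tool goes at most 62.5 mm and 10.7 degrees, less where a joint would pass 70% of its speed; a pose out of reach is approached as far as the arm can. A call with a number of a shift or a turn outside -1 to 1 is refused whole. A call with a gripper value outside its range is refused whole. The fingers move at their own pace and stop on an object; the grip force is fixed at half the most. Time passes only in rows, so rows that do not move let the fingers close. It gives the time, the measured TCP pose, the force, the opening and the grip force at its end, in the units of the state.
- sensors.get_obs(): the state, without advancing time (a new reading comes with each control period).
- snapshot(name): name is "side" or "top"; returns the picture (400x640x3 uint8, red, green, blue); there is no depth.
- camera_info(name): a dict with "fx", "fy", "cx", "cy" (pixels), "position" and "rotation" of the camera in the world. Camera axes: x right, y up, looking along -z (the intrinsics and any distortion apply to the point x, -y, -z); pixel columns grow to the right and rows downward; lengths in m; the calibration is good to about 2 mm. A picture is of the moment at which its call begins. camera_info takes no time and is no camera call.
- ticket.close_job(): hands the job in; it is judged then, once.
The state is a dict: "time": time; "joint_positions": joint angles; "qvel": joint speeds; "joint_torque": joint torques, N m; "tool_pos": TCP position; "ee_rot": TCP orientation; "wrist_force": force on the tool from outside, world axes, zero at the start; "wrist_torque": the same for the moment, N m; "width": finger opening in m; "finger_force": force on a finger pad.
Only numpy, scipy, OpenCV 4.12 (cv2) and the standard library are available. Lean on these libraries where they do the work, as an engineer would, in place of code of your own. Each camera call takes 0.05 s, during which the arm holds its last target. There are 200 camera calls.

## Working session

There is one attempt and no reset: what is moved stays moved. The work goes in short steps, Python scripts to look and compute and a tool call to move; the robot and the scene stay as the last step left them, time stands still between calls to the robot, and variables do not carry over. Pictures are saved under pics/ and viewed, at most 10 in all, crops included, and the job is handed in when it is done.

Besides the shell and the picture viewer there is one more tool, called as a command line: name --argument value ..., lists and objects as JSON in quotes. arm_command: Moves the arm, as the interface text tells. Scaled input: -1 to 1 covers 500 mm each way for a shift and 5 degrees each way for a turn. Its arguments: {"type":"object","properties":{"plan":{"type":"array","items":{"type":"object","properties":{"grip":{"type":"number"},"slide":{"type":"array","items":{"type":"number"}},"spin":{"type":"number"}}}}},"required":["plan"]}

```bash
ls; mkdir -p pics
python3 - <<'E'
from bench import sensors, snapshot, camera_info, ticket, robot
import cv2
o=sensors.get_obs()
print({k:o[k] for k in ('time','tool_pos','ee_rot','width')}, robot.tip_reach)
for n in ('top','side'):
    print(n,camera_info(n))
    cv2.imwrite(f'pics/{n}0.png',cv2.cvtColor(snapshot(n),cv2.COLOR_RGB2BGR))
E
```

```text
pics
{'time': 0.0, 'tool_pos': array([ 0.16545954, -0.52401552,  0.22932053]), 'ee_rot': array([-3.13945617e+00, -2.04823921e-04,  3.05715825e-01]), 'width': 0.09401513379458161} 0.025
top {'fx': 503.4428966885596, 'fy': 503.4428966885596, 'cx': 315.5042233330927, 'cy': 194.7643099607899, 'position': array([0.36601993, 0.04012609, 1.21867611]), 'rotation': array([ 0.15288589, -0.01526511, -1.5826238 ])}
side {'fx': 382.2419246633461, 'fy': 382.2419246633461, 'cx': 319.310724675393, 'cy': 201.86883800170267, 'position': array([0.42130852, 0.83255118, 0.47842908]), 'rotation': array([ 1.07815111,  0.01674785, -2.96895315])}
```

View pics/top0.png

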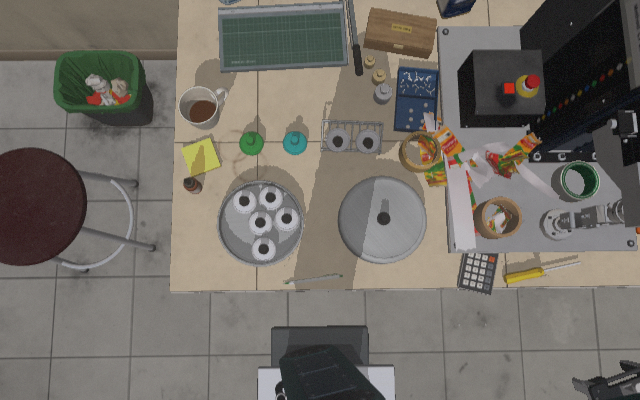

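View pics/side0.png

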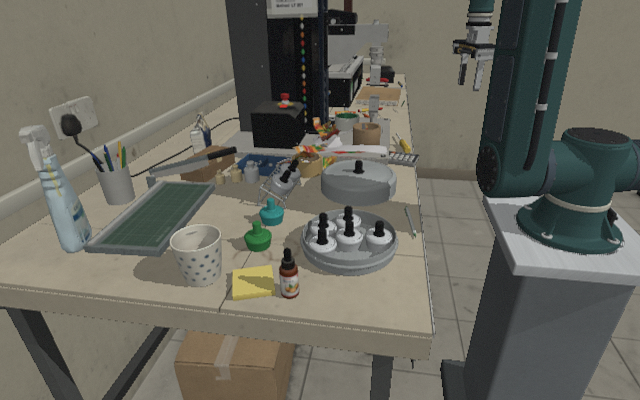

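Top view: the tin is at about (261,222) with five white dishes, knobs at (244,201), (268,197), (287,219), (260,222) and (263,249). The cover is at (383,220), the rack dishes at (338,140) and (368,140), the tape at (420,152) and the dropper at (192,185).

Side view: the rack is at about (283,180), the cover at (358,180) and the tin at (350,240).

Candidates for "rack dish": the white/grey dishes at (338,140) and (368,140), the green one at (252,143) and the turquoise one at (295,143). I choose the two on the rack and will check them in a close crop.

```bash
cat > h.py <<'E'
from bench import sensors, snapshot, camera_info
import cv2, numpy as np
from scipy.spatial.transform import Rotation as Ro
def cam(n):
    c=camera_info(n); return c,Ro.from_euler('xyz',c['rotation']).as_matrix(),np.array(c['position'])
def w(n,u,v,z):
    c,R,p=cam(n); d=R@np.array([(u-c['cx'])/c['fx'],-(v-c['cy'])/c['fy'],-1]); return (p+d*(z-p[2])/d[2]).round(4)
def px(n,P):
    c,R,p=cam(n); q=R.T@(np.array(P)-p); return np.array([c['cx']-c['fx']*q[0]/q[2],c['cy']+c['fy']*q[1]/q[2]]).round(1)
def crop(n,x0,y0,x1,y1,k,f):
    im=cv2.cvtColor(snapshot(n),cv2.COLOR_RGB2BGR); cv2.imwrite(f,cv2.resize(im[y0:y1,x0:x1],None,fx=k,fy=k,interpolation=cv2.INTER_CUBIC))
E
python3 - <<'E'
from h import *
crop('top',205,110,445,290,3.3,'pics/c1.png')
for n,u,v,z in [('tin',261,222,.04),('cover',383,218,.084),('d',244,201,.064),('d',268,197,.064),('d',287,219,.064),('d1',260,222,.064),('d5',263,249,.064),('r',338,140,.088),('r',368,140,.088),('pen',315,279,0),('green',252,143,.06),('turq',295,143,.06),('tableEdge',300,290,0),('tape',420,152,.048)]: print(n,w('top',u,v,z))
E
```

```text
tin [0.484  0.1486 0.04  ]
cover [ 0.4859 -0.1318  0.084 ]
d [0.5307 0.1859 0.064 ]
d [0.5395 0.1305 0.064 ]
d [0.4879 0.0867 0.064 ]
d1 [0.4816 0.1487 0.064 ]
d5 [0.4198 0.1416 0.064 ]
r [ 0.6677 -0.0327  0.088 ]
r [ 0.6672 -0.1023  0.088 ]
pen [0.3501 0.0229 0.    ]
green [0.6695 0.1689 0.06  ]
turq [0.6687 0.0674 0.06  ]
tableEdge [0.3247 0.0589 0.    ]
tape [ 0.6473 -0.2311  0.048 ]
```

View pics/c1.png

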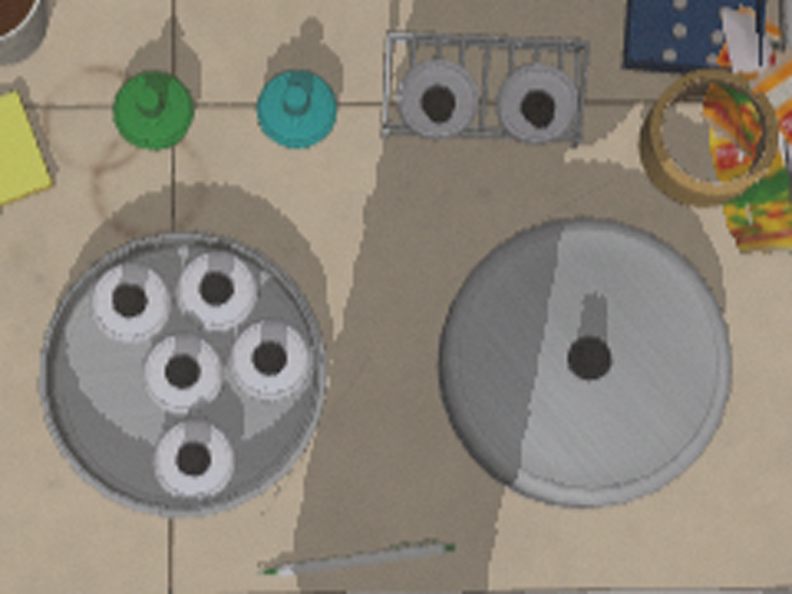

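The crop confirms it: two silver dishes stand on the wire rack with knobs at about (337.7,141.5) and (368,143). The green and turquoise ones stand upright on the worktop, off the rack. In the tin, the middle dish is at (260,222), the ring dishes at (244,201), (270,198) and (286,218), and dish_5 at (263.5,249).

```bash
cat >> h.py <<'E'
def knobs(im=None,box=(205,110,445,290)):
    im=snapshot('top') if im is None else im
    x0,y0,x1,y1=box; m=(im.max(2)<62).astype('uint8'); k=np.zeros_like(m); k[y0:y1,x0:x1]=m[y0:y1,x0:x1]
    n,l,s,c=cv2.connectedComponentsWithStats(k)
    return [(c[i].round(1),s[i,4]) for i in range(1,n) if 25<s[i,4]<160]
E
python3 - <<'E'
from h import *
im=snapshot('top')
for c,a in knobs(im): print(c,a,'z.055',w('top',*c,.055)[:2],'z.08',w('top',*c,.08)[:2])
# tin: fit the rim/bead outline by intensity edges on rays
from scipy.optimize import least_squares
g=cv2.cvtColor(im,cv2.COLOR_RGB2GRAY).astype(np.float32)
for nm,c0,r,z in [('tin rim',(.483,.1487),.0975,.04),('tin bead',(.483,.1487),.104,.022),('cover',(.485,-.132),.1045,.003),('cover top',(.485,-.132),.1045,.05)]:
    def score(c):
        t=np.linspace(0,2*np.pi,180)
        def samp(rr):
            P=np.array([px('top',(c[0]+rr*np.cos(a),c[1]+rr*np.sin(a),z)) for a in t],np.float32)
            return cv2.remap(g,P[:,:1],P[:,1:],1).ravel()
        return np.mean(np.abs(samp(r+.002)-samp(r-.002)))
    b=max(((score((c0[0]+i*.0015,c0[1]+j*.0015)),i,j) for i in range(-4,5) for j in range(-4,5)))
    print(nm,b[0],c0[0]+b[1]*.0015,c0[1]+b[2]*.0015)
E
```

```text
[403.4 129.2] 59 z.055 [ 0.7019 -0.192 ] z.08 [ 0.6947 -0.187 ]
[337.4 141.1] 79 z.055 [ 0.6738 -0.0334] z.08 [ 0.6672 -0.0318]
[367.6 142.5] 81 z.055 [ 0.6698 -0.1053] z.08 [ 0.6633 -0.1022]
[270.1 197.2] 65 z.055 [0.5404 0.1263] z.08 [0.5366 0.1244]
[243.8 200.8] 68 z.055 [0.5325 0.1875] z.08 [0.5289 0.1843]
[383.2 218.3] 121 z.055 [ 0.4882 -0.1366] z.08 [ 0.4856 -0.1328]
[286.2 218.3] 67 z.055 [0.4905 0.0889] z.08 [0.4878 0.0878]
[259.7 222.4] 65 z.055 [0.4816 0.1502] z.08 [0.4791 0.1479]
[263.  248.9] 65 z.055 [0.4204 0.1424] z.08 [0.4193 0.1402]Traceback (most recent call last):
  File "<stdin>", line 14, in <module>
  File "<stdin>", line 14, in <genexpr>
  File "<stdin>", line 13, in score
  File "<stdin>", line 11, in samp
  File "h.py", line 9, in px
    c,R,p=cam(n); q=R.T@(np.array(P)-p); return np.array([c['cx']-c['fx']*q[0]/q[2],c['cy']+c['fy']*q[1]/q[2]]).round(1)
          ~~~^^^
  File "h.py", line 5, in cam
    c=camera_info(n); return c,Ro.from_euler('xyz',c['rotation']).as_matrix(),np.array(c['position'])
ValueError: time passes only in moves, steps and waits
```

arm_command --plan '[{"grip":0.1,"slide":[0.08,-0.09,0],"spin":1},{"grip":0.1,"slide":[0.08,-0.09,0],"spin":1},{"grip":0.1,"slide":[0.06,-0.1,0],"spin":1},{"grip":0.1,"slide":[0.04,-0.11,0],"spin":0.5}]'

```text
time: 0.7
tool_pos: [0.2607, -0.3058, 0.2302]
ee_rot: [-3.141, -0.0, -0.001]
wrist_force: [1.3, -0.0, 0.9]
width: 0.0573
finger_force: 0.0
```

```bash
sed -i 's/^def cam/import functools\n@functools.lru_cache\ndef cam/; s/q\[2\]\])\.round(1)/q[2]])/' h.py
python3 - <<'E'
from h import *
im=snapshot('top'); g=cv2.cvtColor(im,cv2.COLOR_RGB2GRAY).astype(np.float32)
for nm,c0,r,z in [('tin rim',(.483,.1487),.0975,.04),('tin bead',(.483,.1487),.104,.022),('cover top',(.485,-.132),.1045,.05)]:
    t=np.linspace(0,2*np.pi,180)
    def score(c):
        def samp(rr):
            P=np.array([px('top',(c[0]+rr*np.cos(a),c[1]+rr*np.sin(a),z)) for a in t],np.float32)
            return cv2.remap(g,P[:,:1],P[:,1:],1).ravel()
        return np.mean(np.abs(samp(r+.002)-samp(r-.002)))
    S=sorted(((score((c0[0]+i*.001,c0[1]+j*.001)),i,j) for i in range(-5,6) for j in range(-5,6)))[::-1][:6]
    print(nm,[(round(float(s),1),round(c0[0]+i*.001,4),round(c0[1]+j*.001,4)) for s,i,j in S])
E
```

```text
tin rim [(30.1, 0.483, 0.1507), (29.3, 0.482, 0.1507), (28.4, 0.483, 0.1517), (27.5, 0.482, 0.1517), (27.5, 0.483, 0.1497), (27.2, 0.484, 0.1507)]
tin bead [(17.7, 0.488, 0.1487), (17.4, 0.488, 0.1477), (17.2, 0.487, 0.1477), (17.2, 0.486, 0.1477), (17.2, 0.485, 0.1477), (17.1, 0.485, 0.1467)]
cover top [(32.5, 0.487, -0.134), (31.3, 0.486, -0.134), (30.3, 0.487, -0.135), (29.4, 0.488, -0.134), (29.0, 0.486, -0.135), (28.7, 0.487, -0.133)]
```

arm_command --plan '[{"grip":0.1,"slide":[0.05,-0.11,0.0]},{"grip":0.1,"slide":[0.05,-0.11,0]},{"grip":0.1,"slide":[0.05,-0.11,0.0]},{"grip":0.1,"slide":[0.05,-0.11,0.0]},{"grip":0.1,"slide":[0.05,-0.11,0.0]},{"grip":0.1,"slide":[0.05,-0.11,0.0]},{"grip":0.1,"slide":[0.02,-0.11,0]},{"grip":0.1,"slide":[0,-0.09,0.05]},{"grip":0.1,"slide":[0,0,0.05]},{"grip":0.1,"slide":[0,0,0.0]}]'

```text
invalid input at $.plan[0]: expected keys grip, slide, spin
```

arm_command --plan '[{"grip":0.1,"slide":[0.05,-0.11,0.0],"spin":0},{"grip":0.1,"slide":[0.05,-0.11,0],"spin":0},{"grip":0.1,"slide":[0.05,-0.11,0.0],"spin":0},{"grip":0.1,"slide":[0.05,-0.11,0.0],"spin":0},{"grip":0.1,"slide":[0.05,-0.11,0.0],"spin":0},{"grip":0.1,"slide":[0.04,-0.11,0.0],"spin":0},{"grip":0.1,"slide":[0.02,-0.11,0],"spin":0},{"grip":0.1,"slide":[0.01,-0.11,0.05],"spin":0},{"grip":0.1,"slide":[0,-0.016,0.05],"spin":0},{"grip":0.1,"slide":[0,0,0.0],"spin":0}]'

```text
time: 2.0
tool_pos: [0.4185, 0.1408, 0.1781]
ee_rot: [3.14, 0.005, 0.003]
wrist_force: [-1.0, 0.4, 0.4]
width: 0.0425
finger_force: 0.0
```

Run:
```python
from h import *
o=sensors.get_obs(); print(o['tool_pos'],o['width'])
crop('side',270,180,430,290,5,'pics/s1.png')
crop('top',205,170,325,290,5,'pics/t1.png')
t=o['tool_pos']-[0,0,.025]; print(px('side',t),px('side',(.4204,.1424,.064)))
```

```text
[0.4185354  0.14080788 0.17808885] 0.04254624330568554
[383.78490573 182.95276389] [380.15402316 222.01596123]
```

View pics/s1.png

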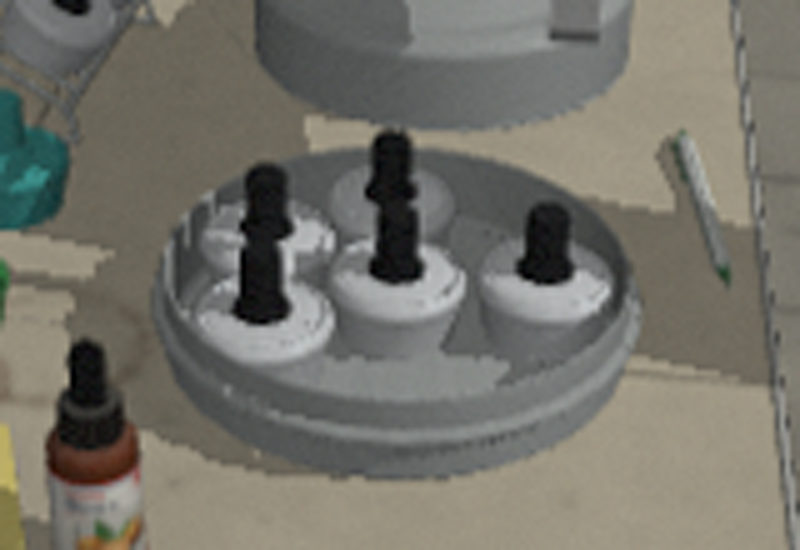

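The side crop shows d5's knob top at (380,221.6), against a predicted (380.2,222.0), and the gripper tip above it. Descending to grip.

arm_command --plan '[{"grip":0.1,"slide":[0.004,-0.003,0.08],"spin":0},{"grip":0.1,"slide":[0,0,0.08],"spin":0},{"grip":0.1,"slide":[0,0,0.06],"spin":0},{"grip":0.1,"slide":[0,0,0],"spin":0},{"grip":1,"slide":[0,0,0],"spin":0},{"grip":1,"slide":[0,0,0],"spin":0},{"grip":1,"slide":[0,0,0],"spin":0},{"grip":1,"slide":[0,0,0],"spin":0}]'

```text
time: 3.1
tool_pos: [0.4232, 0.1422, 0.072]
ee_rot: [-3.141, -0.003, 0.0]
wrist_force: [0.2, -0.3, 5.1]
width: 0.0173
finger_force: 30.0
```

arm_command --plan '[{"grip":1,"slide":[0,0,-0.01],"spin":0},{"grip":1,"slide":[0,0,-0.01],"spin":0},{"grip":1,"slide":[0.008,0.02,0],"spin":0},{"grip":1,"slide":[0.008,0.02,0],"spin":0},{"grip":1,"slide":[0.009,0.02,0],"spin":0},{"grip":1,"slide":[0,0,0],"spin":0}]'

```text
time: 3.85
tool_pos: [0.4349, 0.111, 0.0803]
ee_rot: [3.141, 0.0, -0.002]
wrist_force: [0.0, 0.1, -1.4]
width: 0.0172
finger_force: 30.0
```

arm_command --plan '[{"grip":1,"slide":[0,0,0.006],"spin":0},{"grip":1,"slide":[0,0,0.006],"spin":0},{"grip":1,"slide":[0,0,0.004],"spin":0},{"grip":1,"slide":[0,0,0],"spin":0}]'

```text
time: 4.35
tool_pos: [0.4344, 0.1121, 0.0723]
ee_rot: [3.142, 0.0, 0.001]
wrist_force: [-0.0, -0.7, -1.5]
width: 0.0172
finger_force: 30.0
```

arm_command --plan '[{"grip":1,"slide":[0,0,0.002],"spin":0},{"grip":1,"slide":[0,0,0.002],"spin":0},{"grip":1,"slide":[0,0,0],"spin":0}]'

```text
time: 4.72
tool_pos: [0.4348, 0.1122, 0.072]
ee_rot: [-3.141, -0.001, 0.001]
wrist_force: [-3.9, -0.0, 8.6]
width: 0.0174
finger_force: 30.0
```

arm_command --plan '[{"grip":0.1,"slide":[0,0,0],"spin":0},{"grip":0.1,"slide":[0,0,0],"spin":0},{"grip":0.1,"slide":[0,0,-0.06],"spin":0},{"grip":0.1,"slide":[0,0,-0.08],"spin":0},{"grip":0.1,"slide":[0,0,-0.076],"spin":0},{"grip":0.1,"slide":[0.1,0.06,0],"spin":0},{"grip":0.1,"slide":[0.1,0.06,0],"spin":0},{"grip":0.1,"slide":[0.1,0.06,0],"spin":0},{"grip":0.1,"slide":[0.1,0.06,0],"spin":0},{"grip":0.1,"slide":[0.064,0.048,0],"spin":0.6}]'

```text
time: 5.98
tool_pos: [0.6683, -0.0335, 0.177]
ee_rot: [3.142, 0.001, -0.054]
wrist_force: [-0.1, 0.4, 0.2]
width: 0.0419
finger_force: 0.0
```

arm_command --plan '[{"grip":0.1,"slide":[0,0,0],"spin":0}]'

```text
time: 6.1
tool_pos: [0.6678, -0.0341, 0.176]
ee_rot: [3.141, 0.003, -0.055]
wrist_force: [-1.3, 0.4, 0.6]
width: 0.0425
finger_force: 0.0
```

Run:
```python
from h import *
o=sensors.get_obs(); print(o['tool_pos'],o['ee_rot'],o['width'])
crop('side',230,130,350,220,6,'pics/s2.png')
t=o['tool_pos']-[0,0,.025]; print(px('side',t),px('side',(.668,-.032,.077)),px('side',(.664,-.1025,.077)))
for c,a in knobs(): print(c,a,w('top',*c,.055)[:2])
```

```text
[ 0.66780404 -0.03413188  0.17597965] [ 3.14129838e+00  2.58579351e-03 -5.47594331e-02] 0.042544663927505263
[283.53905268 147.68448243] [285.017379  175.3700585] [292.91880603 164.85790205]
[347.9 112.3] 136 [ 0.7448 -0.0599]
[337.3 141.2] 75 [ 0.6736 -0.0332]
[315.9 182.4] 80 [0.5745 0.019 ]
[270.1 197.2] 64 [0.5404 0.1263]
[383.2 218.4] 118 [ 0.488  -0.1366]
[286.2 218.3] 67 [0.4905 0.0889]
[260.3 222.5] 46 [0.4814 0.1488]
[276.5 243.9] 70 [0.4316 0.1114]
[370.8 276.3] 47 [ 0.3554 -0.1039]
```

View pics/s2.png

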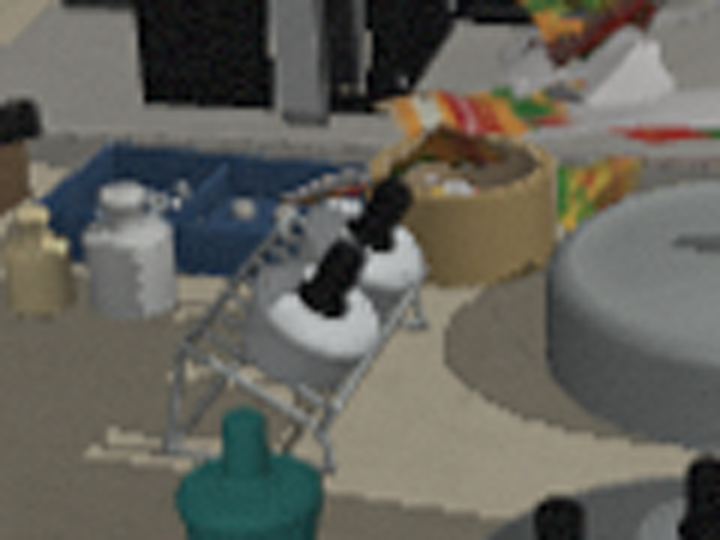

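The side crop shows dish A's knob centre at about (285.5,176.5), which matches the prediction of (285,175.4). The fingers are straight above it, so I go down and grip.

arm_command --plan '[{"grip":0.1,"slide":[-0.003,-0.003,0.06],"spin":0},{"grip":0.1,"slide":[0,0,0.06],"spin":0},{"grip":0.1,"slide":[0,0,0.034],"spin":0},{"grip":0.1,"slide":[0,0,0],"spin":0},{"grip":1,"slide":[0,0,0],"spin":0},{"grip":1,"slide":[0,0,0],"spin":0},{"grip":1,"slide":[0,0,0],"spin":0},{"grip":1,"slide":[0,0,0],"spin":0}]'

```text
time: 7.2
tool_pos: [0.6658, -0.0306, 0.1027]
ee_rot: [3.141, -0.002, -0.052]
wrist_force: [-0.8, 0.4, 2.1]
width: 0.0165
finger_force: 30.0
```

arm_command --plan '[{"grip":1,"slide":[0,0,-0.04],"spin":0},{"grip":1,"slide":[0,0,-0.04],"spin":0},{"grip":1,"slide":[0,0,-0.05],"spin":0},{"grip":1,"slide":[-0.1,-0.01,0],"spin":0},{"grip":1,"slide":[-0.1,-0.01,0],"spin":0},{"grip":1,"slide":[-0.1,-0.01,0],"spin":0},{"grip":1,"slide":[-0.1,-0.01,0],"spin":0},{"grip":1,"slide":[-0.1,-0.01,0],"spin":0},{"grip":1,"slide":[-0.048,0,0],"spin":0},{"grip":1,"slide":[0,0,0],"spin":0}]'

```text
time: 8.45
tool_pos: [0.3925, 0.0089, 0.1682]
ee_rot: [3.141, -0.004, -0.052]
wrist_force: [0.6, 0.3, -0.9]
width: 0.0168
finger_force: 30.0
```

Run:
```python
from h import *
o=sensors.get_obs(); print(o['tool_pos'],o['ee_rot'],o['width'])
crop('side',320,130,440,220,6,'pics/s3.png')
```

```text
[0.39248048 0.00893756 0.1682406 ] [ 3.14130482 -0.00373991 -0.05187287] 0.016842943449178006
```

View pics/s3.png

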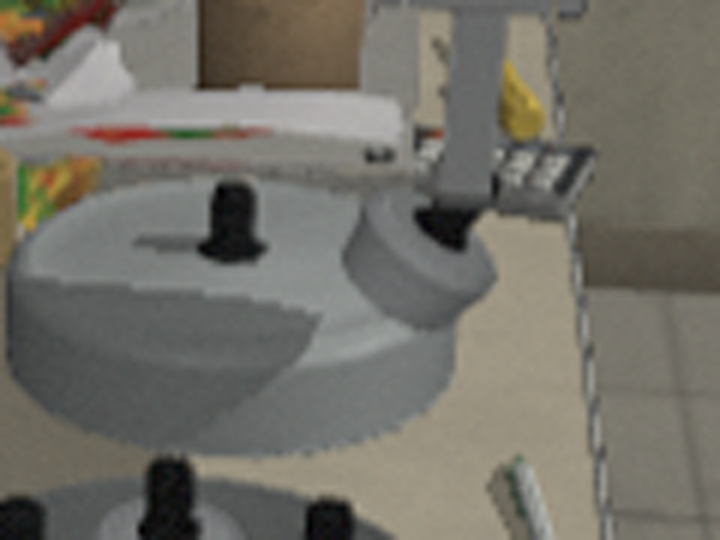

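The crop shows the dish held by its knob at crop (445,225), still leaning about 30° with its knob towards the robot. I lower it to the worktop until the edge touches.

arm_command --plan '[{"grip":1,"slide":[0,0,0.06],"spin":0},{"grip":1,"slide":[0,0,0.06],"spin":0},{"grip":1,"slide":[0,0,0.04],"spin":0},{"grip":1,"slide":[0,0,0.008],"spin":0},{"grip":1,"slide":[0,0,0.006],"spin":0},{"grip":1,"slide":[0,0,0],"spin":0}]'

```text
time: 9.25
tool_pos: [0.3938, 0.0087, 0.0803]
ee_rot: [3.141, -0.002, -0.052]
wrist_force: [0.8, -0.6, -0.9]
width: 0.0171
finger_force: 30.0
```

arm_command --plan '[{"grip":1,"slide":[0,0,0.004],"spin":0},{"grip":1,"slide":[0,0,0.004],"spin":0},{"grip":1,"slide":[0,0,0],"spin":0}]'

```text
time: 9.62
tool_pos: [0.3945, 0.0086, 0.0779]
ee_rot: [3.141, -0.004, -0.052]
wrist_force: [-0.8, 1.4, 8.4]
width: 0.0173
finger_force: 30.0
```

arm_command --plan '[{"grip":1,"slide":[0.006,0,0.002],"spin":0},{"grip":1,"slide":[0.006,0,0],"spin":0},{"grip":1,"slide":[0.006,0,0],"spin":0},{"grip":1,"slide":[0,0,0],"spin":0}]'

```text
time: 10.12
tool_pos: [0.4037, 0.0081, 0.0773]
ee_rot: [3.141, -0.005, -0.052]
wrist_force: [-1.2, -0.2, 7.8]
width: 0.0171
finger_force: 30.0
```

Run:
```python
from h import *
o=sensors.get_obs(); print(o['tool_pos'],o['wrist_force'],o['wrist_torque'],o['width'])
crop('side',350,150,430,220,8,'pics/s4.png')
```

```text
[0.40371611 0.00809908 0.0773073 ] [-1.19177484 -0.22515293  7.81263101] [ 0.07496818  0.46046379 -0.04104265] 0.0170839975899848
```

View pics/s4.png

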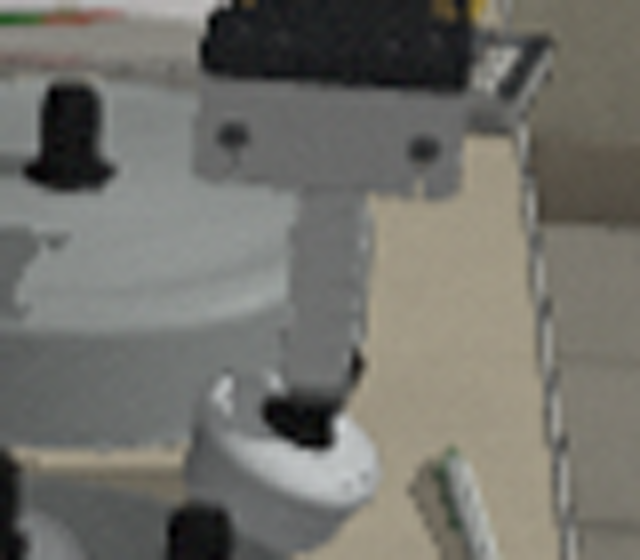

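The crop shows the dish at crop (285,460), edge on the worktop and still leaning. I drag on at constant height: if the force drops, it's turning; if it stays, it's sliding.

arm_command --plan '[{"grip":1,"slide":[0.008,0,0.001],"spin":0},{"grip":1,"slide":[0.008,0,0],"spin":0},{"grip":1,"slide":[0.008,0,0],"spin":0},{"grip":1,"slide":[0,0,0],"spin":0}]'

```text
time: 10.68
tool_pos: [0.4149, 0.0075, 0.0753]
ee_rot: [3.141, -0.003, -0.052]
wrist_force: [-1.3, 0.2, 6.5]
width: 0.0172
finger_force: 30.0
```

arm_command --plan '[{"grip":1,"slide":[0.006,0,0.004],"spin":0},{"grip":1,"slide":[0.008,0,0.003],"spin":0},{"grip":1,"slide":[0.008,0,0],"spin":0},{"grip":1,"slide":[0.008,0,0],"spin":0}]'

```text
time: 11.18
tool_pos: [0.4284, 0.0068, 0.071]
ee_rot: [3.141, 0.001, -0.052]
wrist_force: [-4.3, -0.8, 6.8]
width: 0.0169
finger_force: 30.0
```

Run:
```python
from h import *
o=sensors.get_obs(); print(o['tool_pos'],o['wrist_force'],o['wrist_torque'],o['width'])
crop('side',340,150,420,220,8,'pics/s5.png')
```

```text
[0.42840269 0.00684638 0.0709861 ] [-4.33163774 -0.80707562  6.79267646] [ 0.03128823  0.99760315 -0.04183757] 0.01692770314542024
```

View pics/s5.png

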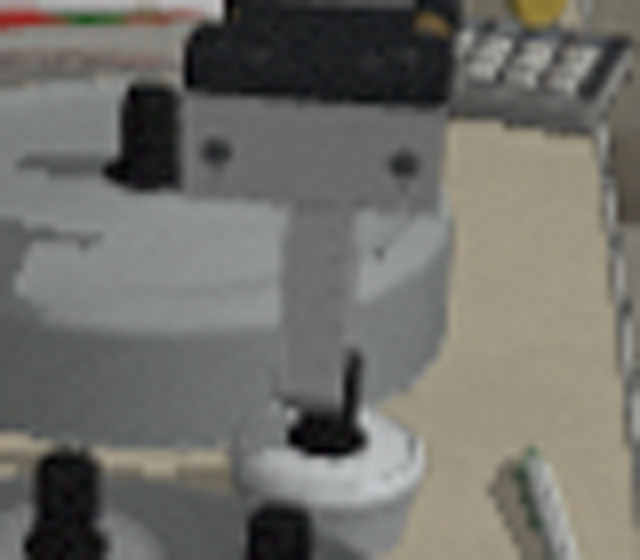

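Pressing works. The dish (crop (330,480)) is now nearly upright, leaning only a few degrees. A bit further and then release.

arm_command --plan '[{"grip":1,"slide":[0.008,0,0.002],"spin":0},{"grip":1,"slide":[0.006,0,0.001],"spin":0},{"grip":1,"slide":[0,0,0],"spin":0}]'

```text
time: 11.6
tool_pos: [0.4354, 0.0065, 0.0709]
ee_rot: [3.141, 0.001, -0.052]
wrist_force: [-6.4, 0.3, 15.4]
width: 0.0169
finger_force: 29.9
```

arm_command --plan '[{"grip":0.1,"slide":[0,0,0],"spin":0},{"grip":0.1,"slide":[0,0,0],"spin":0},{"grip":0.1,"slide":[0,0,-0.06],"spin":0},{"grip":0.1,"slide":[0,0,-0.1],"spin":0},{"grip":0.1,"slide":[0,0,-0.1],"spin":0},{"grip":0.1,"slide":[0,0,0],"spin":0}]'

```text
time: 12.35
tool_pos: [0.4384, 0.0064, 0.2032]
ee_rot: [3.141, -0.009, -0.052]
wrist_force: [0.2, 0.2, -0.4]
width: 0.042
finger_force: 0.0
```

```bash
cat >> h.py <<'E'
def sideknob(P,r=9):
    im=snapshot('side'); u,v=px('side',P); u0,v0=int(round(u))-r,int(round(v))-r
    m=(im.max(2)<62).astype('uint8')[v0:v0+2*r+1,u0:u0+2*r+1]
    n,l,s,c=cv2.connectedComponentsWithStats(m)
    print('expect',(u,v),[((c[i]+[u0,v0]).round(1),s[i].tolist()) for i in range(1,n) if s[i,4]>8])
E
python3 - <<'E'
from h import *
o=sensors.get_obs(); print(o['tool_pos'])
sideknob((.432,.0065,.047)); 
for c,a in knobs(): print(c,a,w('top',*c,.05)[:2])
for x in (.42,.43,.44): print(px('side',(x,.0065,.0475)),px('side',(x,.0065,.06)),px('side',(x,.0065,.035)))
E
```

```text
[0.43835056 0.00635307 0.20320429]
expect (np.float64(376.7864032545517), np.float64(198.7105426951541)) [(array([380.1, 200. ]), [8, 3, 9, 14, 97])]
[367.6 142.4] 77 [ 0.6714 -0.1059]
[292.8 201.6] 98 [0.5302 0.0735]
[270.1 197.2] 66 [0.5411 0.1267]
[244.  200.8] 65 [0.5332 0.1876]
[300.8 230.9] 55 [0.4613 0.0553]
[383.2 218.2] 120 [ 0.489  -0.1374]
[259.7 222.3] 67 [0.4823 0.1507]
[283.7 227.6] 38 [0.4694 0.095 ]
[274.4 244. ] 35 [0.4317 0.1165]
[381.83097657 198.85284856] [382.14792836 194.22571076] [381.51807411 203.4208708 ]
[377.63511243 198.58120739] [377.9244105  193.96036242] [377.34950405 203.14311856]
[373.45372438 198.31050341] [373.71555809 193.69593545] [373.19522434 202.8663185 ]
```

arm_command --plan '[{"grip":0.1,"slide":[-0.026,0,0.06],"spin":0},{"grip":0.1,"slide":[0,0,0.1],"spin":0},{"grip":0.1,"slide":[0,0,0.1],"spin":0},{"grip":0.1,"slide":[0,0,0.016],"spin":0},{"grip":0.1,"slide":[0,0,0],"spin":0}]'

```text
time: 13.08
tool_pos: [0.4224, 0.0073, 0.0604]
ee_rot: [-3.142, 0.002, -0.052]
wrist_force: [0.9, 0.4, 0.4]
width: 0.0425
finger_force: 0.0
```

Run:
```python
from h import *
o=sensors.get_obs(); print(o['tool_pos'],o['wrist_force'])
crop('side',345,160,415,220,9,'pics/s6.png')
```

```text
[0.42236313 0.00729326 0.06040444] [0.87125552 0.40878417 0.35317361]
```

View pics/s6.png

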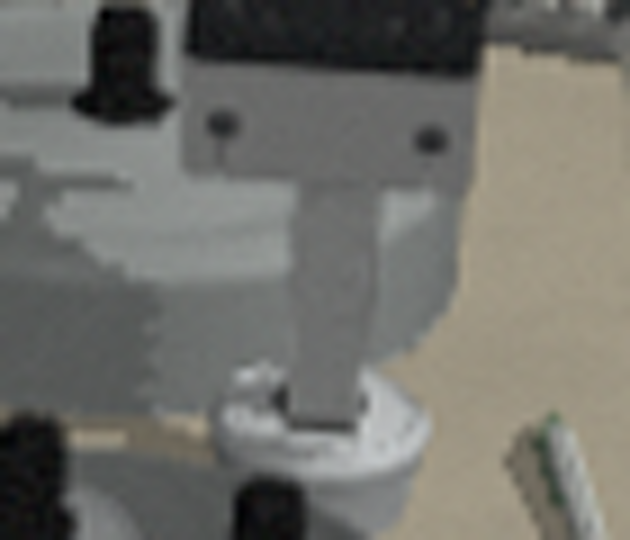

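The crop shows the dish upright, lid centre (322,420), with the fingers centred on the knob. Gripping and carrying it to the free place.

arm_command --plan '[{"grip":1,"slide":[0,0,-0.004],"spin":0},{"grip":1,"slide":[0,0,0],"spin":0},{"grip":1,"slide":[0,0,0],"spin":0},{"grip":1,"slide":[0,0,-0.03],"spin":0},{"grip":1,"slide":[0,0,-0.07],"spin":0},{"grip":1,"slide":[0,0,-0.08],"spin":0},{"grip":1,"slide":[-0.005,-0.11,0],"spin":0},{"grip":1,"slide":[-0.005,-0.11,0],"spin":0},{"grip":1,"slide":[-0.003,-0.115,0],"spin":0},{"grip":1,"slide":[0,0,0],"spin":0}]'

```text
time: 14.38
tool_pos: [0.4245, 0.1782, 0.1537]
ee_rot: [-3.14, -0.0, -0.046]
wrist_force: [1.3, -0.4, -0.6]
width: 0.0167
finger_force: 30.0
```

arm_command --plan '[{"grip":1,"slide":[0,0,0],"spin":0}]'

```text
time: 14.5
tool_pos: [0.4249, 0.1747, 0.1533]
ee_rot: [3.141, -0.0, -0.051]
wrist_force: [-0.9, -0.3, -0.6]
width: 0.0173
finger_force: 30.0
```

arm_command --plan '[{"grip":1,"slide":[0,0,0.08],"spin":0},{"grip":1,"slide":[0,0,0.06],"spin":0},{"grip":1,"slide":[0,0,0.016],"spin":0},{"grip":1,"slide":[0,0,0.008],"spin":0},{"grip":1,"slide":[0,0,0.004],"spin":0},{"grip":1,"slide":[0,0,0],"spin":0}]'

```text
time: 15.25
tool_pos: [0.4258, 0.1749, 0.07]
ee_rot: [-3.141, -0.002, -0.052]
wrist_force: [0.3, -0.2, -0.9]
width: 0.0174
finger_force: 30.0
```

arm_command --plan '[{"grip":1,"slide":[0,0,0.004],"spin":0},{"grip":1,"slide":[0,0,0.003],"spin":0},{"grip":1,"slide":[0,0,0],"spin":0}]'

```text
time: 15.62
tool_pos: [0.4259, 0.175, 0.068]
ee_rot: [-3.141, -0.002, -0.052]
wrist_force: [-3.5, -0.5, 9.6]
width: 0.0173
finger_force: 30.0
```

arm_command --plan '[{"grip":0.1,"slide":[0,0,-0.002],"spin":0},{"grip":0.1,"slide":[0,0,0],"spin":0},{"grip":0.1,"slide":[0,0,-0.06],"spin":0},{"grip":0.1,"slide":[0,0,-0.08],"spin":0},{"grip":0.1,"slide":[0,0,-0.082],"spin":0}]'

```text
time: 16.25
tool_pos: [0.4246, 0.1748, 0.1779]
ee_rot: [3.141, 0.001, -0.052]
wrist_force: [1.6, 0.4, -0.5]
width: 0.0419
finger_force: 0.0
```

arm_command --plan '[{"grip":0.1,"slide":[0.0716,0.0757,0],"spin":0},{"grip":0.1,"slide":[0.0716,0.0757,0],"spin":0},{"grip":0.1,"slide":[0.0716,0.0757,0],"spin":0},{"grip":0.1,"slide":[0.0716,0.0757,0],"spin":0},{"grip":0.1,"slide":[0.0716,0.0757,0],"spin":0},{"grip":0.1,"slide":[0.0716,0.0757,0],"spin":0},{"grip":0.1,"slide":[0.0716,0.0757,0],"spin":0},{"grip":0.1,"slide":[0,0,0],"spin":0},{"grip":0.1,"slide":[0,0,0],"spin":0}]'

```text
time: 17.38
tool_pos: [0.6611, -0.1023, 0.1766]
ee_rot: [-3.141, 0.002, -0.052]
wrist_force: [0.2, -1.1, 0.5]
width: 0.0423
finger_force: 0.0
```

Run:
```python
from h import *
o=sensors.get_obs(); print(o['time'],o['tool_pos'],o['ee_rot'])
for c,a in knobs(): print(c,a,w('top',*c,.055)[:2])
sideknob((.664,-.1025,.077))
```

```text
17.375 [ 0.6611352  -0.10230666  0.17663863] [-3.14077417e+00  1.65084984e-03 -5.19778340e-02]
[406.2 188.7] 51 [ 0.5575 -0.1931]
[351.8 181.3] 57 [ 0.5763 -0.0655]
[270.9 197.8] 36 [0.5389 0.1244]
[286.3 218.3] 60 [0.4905 0.0887]
[276.4 244.1] 61 [0.4311 0.1116]
[399.6 279.3] 61 [ 0.3478 -0.1697]
expect (np.float64(292.9188060289465), np.float64(164.8579020475932)) [(array([293.7, 164.3]), [4, 0, 15, 16, 89])]
```

arm_command --plan '[{"grip":0.1,"slide":[0,0,0.06],"spin":0},{"grip":0.1,"slide":[0,0,0.06],"spin":0},{"grip":0.1,"slide":[0,0,0.034],"spin":0},{"grip":0.1,"slide":[0,0,0],"spin":0},{"grip":1,"slide":[0,0,0],"spin":0},{"grip":1,"slide":[0,0,0],"spin":0},{"grip":1,"slide":[0,0,0],"spin":0},{"grip":1,"slide":[0,0,0],"spin":0}]'

```text
time: 18.48
tool_pos: [0.6621, -0.103, 0.1017]
ee_rot: [3.141, -0.002, -0.052]
wrist_force: [-0.2, 0.5, 2.0]
width: 0.0172
finger_force: 30.0
```

arm_command --plan '[{"grip":1,"slide":[0,0,-0.04],"spin":0},{"grip":1,"slide":[0,0,-0.04],"spin":0},{"grip":1,"slide":[0,0,-0.05],"spin":0},{"grip":1,"slide":[-0.091,-0.032,0],"spin":0},{"grip":1,"slide":[-0.091,-0.032,0],"spin":0},{"grip":1,"slide":[-0.091,-0.032,0],"spin":0},{"grip":1,"slide":[-0.091,-0.032,0],"spin":0},{"grip":1,"slide":[-0.091,-0.032,0],"spin":0},{"grip":1,"slide":[-0.091,-0.032,0],"spin":0},{"grip":1,"slide":[0,0,0],"spin":0}]'

```text
time: 19.73
tool_pos: [0.3921, 0.0082, 0.167]
ee_rot: [3.142, -0.003, -0.05]
wrist_force: [1.5, -0.1, -1.1]
width: 0.0172
finger_force: 30.0
```

arm_command --plan '[{"grip":1,"slide":[0,0,0.06],"spin":0},{"grip":1,"slide":[0,0,0.06],"spin":0},{"grip":1,"slide":[0,0,0.04],"spin":0},{"grip":1,"slide":[0,0,0.008],"spin":0},{"grip":1,"slide":[0,0,0.006],"spin":0},{"grip":1,"slide":[0,0,0.004],"spin":0},{"grip":1,"slide":[0,0,0.002],"spin":0},{"grip":1,"slide":[0,0,0],"spin":0}]'

```text
time: 20.72
tool_pos: [0.395, 0.0071, 0.077]
ee_rot: [3.141, -0.003, -0.052]
wrist_force: [-1.1, -0.4, 6.1]
width: 0.017
finger_force: 30.0
```

arm_command --plan '[{"grip":1,"slide":[0.004,0,0.003],"spin":0},{"grip":1,"slide":[0.008,0,0.002],"spin":0},{"grip":1,"slide":[0.008,0,0.001],"spin":0},{"grip":1,"slide":[0.008,0,0.001],"spin":0}]'

```text
time: 21.22
tool_pos: [0.4097, 0.0062, 0.0747]
ee_rot: [3.141, -0.005, -0.052]
wrist_force: [-1.9, -0.2, 10.6]
width: 0.0174
finger_force: 30.0
```

arm_command --plan '[{"grip":1,"slide":[0.008,0,0.002],"spin":0},{"grip":1,"slide":[0.008,0,0.002],"spin":0},{"grip":1,"slide":[0.008,0,0.002],"spin":0}]'

```text
time: 21.6
tool_pos: [0.4213, 0.0056, 0.0709]
ee_rot: [3.141, -0.003, -0.052]
wrist_force: [-0.8, 0.7, 6.6]
width: 0.0168
finger_force: 30.0
```

Run:
```python
from h import *
o=sensors.get_obs(); print(o['tool_pos'],o['wrist_force'],o['wrist_torque'],o['width'])
im=snapshot('side'); cv2.imwrite('pics/s7.png',cv2.resize(cv2.cvtColor(im,4)[160:220,345:415],None,fx=9,fy=9))
# lid tilt: bright/gray dish outline column extents by row
g=cv2.cvtColor(im,cv2.COLOR_RGB2GRAY)
for v in range(196,218,2): print(v,' '.join('%3d'%x for x in g[v,362:400]))
```

```text
[0.42128817 0.00559667 0.07093657] [-0.77895581  0.74093659  6.63354702] [-0.04298712  0.38287695  0.01659575] 0.016826064792961105
196 105 105 107 106 110 109 111 112 112 113 116 114 116 117 117 115 122 109 111 109 111 112 112 110  59  55 120 120 116 117 124 146 151 146 148 147 149 148
198 106 108 108 105 106 108 112 111 114 112 115 114 117 116 113 106 117 112 113 111 105 107 109 110  35  72 122 125 118 136 151 151 151 147 148 145 148 148
200 104 106 108 108 109 110 113 111 114 113 109 113 114 111 124 122  79  75  74  78  79  82  86  84  58 129 148 147 149 148 149 149 148 147 147 147 149 145
202 105 105 106 107 108 111 111 112 110 101 112 117 124 122 121 106  37  10  19  21  25  28  27  25  65 148 183 179 165 145 145 149 146 148 148 147 147 148
204 103 102 103 105 108 112 114 110  94 103 115 121 126 124 126 119  43  12  21  26  19  26  25  24  15  85 193 185 183 179 166 151 149 147 149 147 147 147
206 126 127 138 138 137 143 144 143  97 100 112 122 127 155 168 172 183 171 152 129 117 100  84  94 138 173 190 188 182 160 184 148 165 147 149 151 151 151
208 123 124 124 122 123 122 123 119  96  76  99 113 124 140 150 157 172 176 182 191 190 191 191 193 188 192 189 190 188 166 182 175 162 149 147 148 147 150
210  99 101 102 101 105 104 104 102  99  72  82  86  96 107 126 138 147 154 163 171 172 178 183 181 185 196 193 187 189 185 175 147 153 153 153 151 151 151
212  85  85  85  86  90  86  90  95 101  86  86  68  77  77  86  90 104 111 119 126 133 137 142 148 148 149 146 143 131 124 122 150 152 152 151 150 154 155
214  87  86  84  84  84  87  87  85  82  47  14  18  24  18  20  27  58 106 103 104 107 110 110 113 117 119 121 120 123 133 155 155 153 155 151 152 150 153
216  88  87  84  85  84  81  84  89  80  14  14  20  20  26  25  22  33  76 100 105 111 113 115 118 122 124 124 121 128 153 152 153 152 154 153 153 154 154
```

arm_command --plan '[{"grip":1,"slide":[0.006,0,0.003],"spin":0},{"grip":1,"slide":[0.006,0,0.001],"spin":0},{"grip":1,"slide":[0,0,0],"spin":0}]'

```text
time: 22.02
tool_pos: [0.4262, 0.0051, 0.0689]
ee_rot: [3.14, -0.0, -0.052]
wrist_force: [-4.6, -1.2, 10.3]
width: 0.0174
finger_force: 30.0
```

arm_command --plan '[{"grip":1,"slide":[0.006,0,0.002],"spin":0},{"grip":1,"slide":[0.006,0,0],"spin":0},{"grip":1,"slide":[0,0,0],"spin":0}]'

```text
time: 22.4
tool_pos: [0.4317, 0.0051, 0.0685]
ee_rot: [3.141, 0.001, -0.052]
wrist_force: [-6.9, 0.1, 15.3]
width: 0.0177
finger_force: 30.0
```

Run:
```python
from h import *
crop('side',345,160,415,220,9,'pics/s8.png')
```

```text
(no output)
```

View pics/s8.png

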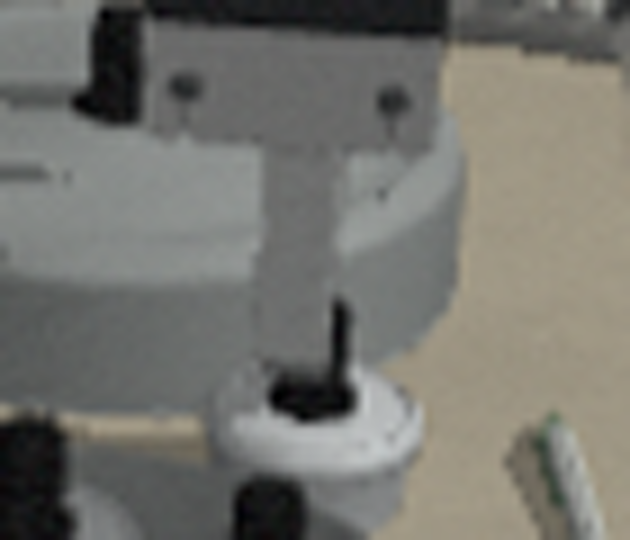

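The last crop shows the dish upright, its lid level at (318,420). Releasing and regripping centrally, with numeric checks from here on.

arm_command --plan '[{"grip":0.1,"slide":[0,0,0],"spin":0},{"grip":0.1,"slide":[0,0,0],"spin":0},{"grip":0.1,"slide":[0,0,-0.06],"spin":0},{"grip":0.1,"slide":[0,0,-0.1],"spin":0},{"grip":0.1,"slide":[0,0,-0.1],"spin":0},{"grip":0.1,"slide":[0,0,0],"spin":0}]'

```text
time: 23.2
tool_pos: [0.4344, 0.0051, 0.2004]
ee_rot: [3.141, -0.009, -0.052]
wrist_force: [0.3, 0.7, -1.0]
width: 0.0424
finger_force: 0.0
```

Run:
```python
from h import *
o=sensors.get_obs(); print(o['tool_pos'])
sideknob((.432,.0065,.047)); 
for c,a in knobs(): print(c,a,w('top',*c,.055)[:2])
```

```text
[0.43435528 0.00508571 0.20039835]
expect (np.float64(376.7864032545517), np.float64(198.7105426951541)) [(array([379.4, 199.6]), [7, 3, 9, 14, 97])]
[297.9 196.3] 56 [0.5419 0.0614]
[270.1 197.2] 66 [0.5404 0.1263]
[243.9 200.7] 62 [0.5327 0.1872]
[286.3 222.5] 72 [0.4807 0.0887]
[383.7 218.4] 111 [ 0.488  -0.1378]
[301.9 232.5] 54 [0.4572 0.0527]
[259.7 222.3] 67 [0.4818 0.1502]
[275.1 244. ] 47 [0.4314 0.1146]
[249.7 247.5] 66 [0.424  0.1729]
```

arm_command --plan '[{"grip":0.1,"slide":[-0.017,0,0.06],"spin":0},{"grip":0.1,"slide":[0,0,0.1],"spin":0},{"grip":0.1,"slide":[0,0,0.1],"spin":0},{"grip":0.1,"slide":[0,0,0.006],"spin":0},{"grip":0.1,"slide":[0,0,0],"spin":0},{"grip":0.1,"slide":[0,0,0],"spin":0}]'

```text
time: 24.05
tool_pos: [0.4246, 0.0056, 0.0647]
ee_rot: [3.141, -0.003, -0.052]
wrist_force: [0.3, 0.3, -0.1]
width: 0.0427
finger_force: 0.0
```

Run:
```python
from h import *
im=snapshot('side'); g=cv2.cvtColor(im,cv2.COLOR_RGB2GRAY)
print(sensors.get_obs()['tool_pos'])
for v in range(190,218,2): print(v,' '.join('%3d'%x for x in g[v,362:400]))
```

```text
[0.42460522 0.00563185 0.06473768]
190 140 138 139 135 136 135 139 138 138 139 139 138 137 131 111 108 110 110 109 108 105 109 111 102 124 122 121 122 118 117 117 113 109 115 157 152 154 153
192  90  91 111 111 112 110 114 113 112 114 116 117 116 117 111 109 110 108 111 110 110 111 113  98 120 119 119 118 120 118 115 112 113 134 154 152 152 153
194  92 100 109 108 109 109 112 112 113 114 115 115 116 117 112 110 109 110 113 108 105 106 101 117 121 121 119 118 118 116 112 110 124 153 151 149 150 151
196  90  90 102 107 111 112 110 111 115 112 114 116 115 120 123 110 112 109 110 109 112 110 108 117 121 122 119 118 117 117 125 146 151 152 150 149 150 150
198  88  96 111 108 110 108 110 110 112 115 113 114 118 117 119 110 108 110 109 110 109 114 133 121 121 120 120 122 116 136 151 152 149 149 147 146 148 148
200  92 103 109 108 109 110 110 111 111 116 146 160 153 118 105 109 109 112 108 110 110 114 135 134 129 138 146 147 147 145 148 148 148 147 145 146 149 148
202  88  89 107 110 108 109 109 109 137 151 126 133 135 105 111 112 110 109 109 110 109 118 146 177 176 163 148 144 150 149 151 1
[... 418 characters left out ...]
 184 187 185 188 190 191 183 174 189 190 177 152 151 150 145 150 148 149 149
210 100 101 104 104 105 104  82  77  93 103 115 113 124 134 142 160 171 175 177 182 181 182 190 190 198 192 188 174 146 143 155 152 153 151 149 149 151 152
212  85  86  86  86  88  90  92  87  89  96  92  78  85  94 111 118 134 137 144 145 150 151 148 145 140 134 125 121 134 155 153 153 152 152 152 153 152 154
214  86  89  86  84  86  86  86  86  80  45  20  23  27  18  22  24  60 109 110 115 116 115 122 125 128 127 133 133 153 156 154 152 153 152 154 154 154 152
216  86  86  85  85  84  84  86  85  79  14  19  19  22  24  21  22  34  78 102 112 123 126 128 130 130 133 132 143 153 152 152 151 154 154 153 154 152 152
```

arm_command --plan '[{"grip":1,"slide":[0,0,0],"spin":0},{"grip":1,"slide":[0,0,0],"spin":0},{"grip":1,"slide":[0,0,0],"spin":0},{"grip":1,"slide":[0,0,-0.03],"spin":0},{"grip":1,"slide":[0,0,-0.07],"spin":0},{"grip":1,"slide":[0,0,-0.08],"spin":0},{"grip":1,"slide":[0.0195,-0.105,0],"spin":0},{"grip":1,"slide":[0.0195,-0.105,0],"spin":0},{"grip":1,"slide":[0.0195,-0.105,0],"spin":0},{"grip":1,"slide":[0.0195,-0.105,0],"spin":0}]'

```text
time: 25.35
tool_pos: [0.4736, 0.2152, 0.1541]
ee_rot: [-3.141, -0.001, -0.052]
wrist_force: [-0.1, -1.0, 0.2]
width: 0.0171
finger_force: 30.0
```

arm_command --plan '[{"grip":1,"slide":[0,0,0],"spin":0},{"grip":1,"slide":[0,0,0],"spin":0}]'

```text
time: 25.6
tool_pos: [0.4731, 0.2131, 0.1532]
ee_rot: [3.141, 0.0, -0.052]
wrist_force: [0.5, -0.4, -0.9]
width: 0.0172
finger_force: 30.0
```

arm_command --plan '[{"grip":1,"slide":[0.002,0,0.08],"spin":0},{"grip":1,"slide":[0,0,0.06],"spin":0},{"grip":1,"slide":[0,0,0.012],"spin":0},{"grip":1,"slide":[0,0,0.008],"spin":0},{"grip":1,"slide":[0,0,0.003],"spin":0},{"grip":1,"slide":[0,0,0],"spin":0}]'

```text
time: 26.35
tool_pos: [0.475, 0.2135, 0.0726]
ee_rot: [-3.141, -0.002, -0.052]
wrist_force: [-0.7, 0.1, -1.0]
width: 0.0178
finger_force: 30.0
```

arm_command --plan '[{"grip":1,"slide":[0,0,0.003],"spin":0},{"grip":1,"slide":[0,0,0.003],"spin":0},{"grip":1,"slide":[0,0,0.002],"spin":0},{"grip":1,"slide":[0,0,0],"spin":0}]'

```text
time: 26.85
tool_pos: [0.4742, 0.2134, 0.0674]
ee_rot: [3.141, 0.0, -0.052]
wrist_force: [0.9, 0.6, -0.9]
width: 0.0173
finger_force: 30.0
```

arm_command --plan '[{"grip":1,"slide":[0,0,0.002],"spin":0},{"grip":1,"slide":[0,0,0.002],"spin":0},{"grip":1,"slide":[0,0,0],"spin":0}]'

```text
time: 27.22
tool_pos: [0.4744, 0.2134, 0.0672]
ee_rot: [-3.142, -0.001, -0.052]
wrist_force: [-3.1, -1.0, 8.2]
width: 0.0175
finger_force: 30.0
```

arm_command --plan '[{"grip":0.1,"slide":[0,0,-0.002],"spin":0},{"grip":0.1,"slide":[0,0,0],"spin":0},{"grip":0.1,"slide":[0,0,-0.06],"spin":0},{"grip":0.1,"slide":[0,0,-0.1],"spin":0},{"grip":0.1,"slide":[0.0102,0.1157,-0.02],"spin":0},{"grip":0.1,"slide":[0.0102,0.1157,0],"spin":0},{"grip":0.1,"slide":[0.0102,0.1157,0],"spin":0},{"grip":0.1,"slide":[0.0102,0.1157,0],"spin":0},{"grip":0.1,"slide":[0.0102,0.1157,0],"spin":0},{"grip":0.1,"slide":[0.0102,0.1157,0],"spin":0}]'

```text
time: 28.48
tool_pos: [0.4866, -0.1367, 0.1563]
ee_rot: [-3.142, -0.0, -0.052]
wrist_force: [0.0, 0.8, -0.6]
width: 0.0425
finger_force: 0.0
```

arm_command --plan '[{"grip":0.1,"slide":[0,0,0],"spin":0},{"grip":0.1,"slide":[0,0,0],"spin":0}]'

```text
time: 28.72
tool_pos: [0.4866, -0.1344, 0.156]
ee_rot: [-3.141, 0.001, -0.052]
wrist_force: [0.6, 0.1, -0.5]
width: 0.0427
finger_force: 0.0
```

Run:
```python
from h import *
o=sensors.get_obs(); print(o['tool_pos'])
C=np.array([.4827,.1507])
for c,a in knobs():
    p=w('top',*c,.055)[:2]; d=p-C; print(c,a,p,(np.hypot(*d)*1000).round(1),np.degrees(np.arctan2(d[1],d[0])).round(1))
print(w('top',383.3,218.3,.072))
sideknob((.4868,-.1345,.072),10)
for P in [(.43+.05*np.cos(t),0,0) for t in ()]: pass
for x in (.48,.49): print(px('side',(x,-.1345,.07)))
# heights of dish lids from side: expected knob centres
for P in [(.424,.1729),(.4745,.2132),(.4314,.1116),(.4818,.1502),(.5327,.1872),(.5404,.1263),(.4905,.0888)]: print(P,px('side',(*P,.064)).round(1)); sideknob((*P,.052),6)
```

```text
[ 0.48655791 -0.13440769  0.15601756]
[407.1 130.1] 30 [ 0.6996 -0.2008] 413.0 -58.3
[406.3 169.1] 43 [ 0.6045 -0.1952] 366.7 -70.6
[270.1 197.1] 57 [0.5406 0.1263] 62.8 -22.9
[286.2 218.5] 60 [0.4901 0.0889] 62.2 -83.2
[398.9 221.2] 57 [ 0.4811 -0.173 ] 323.7 -90.3
[260.8 222.2] 36 [0.4821 0.1477] 3.1 -101.3
[276.3 244. ] 52 [0.4313 0.1118] 64.5 -142.9
[ 0.4864 -0.1343  0.072 ]
expect (np.float64(359.1246352973118), np.float64(165.37886768148962)) [(array([358. , 167.3]), [4, 6, 11, 13, 95])]
[361.60262187 166.18794995]
[357.92523521 165.99776146]
(0.424, 0.1729) [377.8 229.7]
expect (np.float64(377.5007878634846), np.float64(234.70377807641364)) [(array([376.6, 235.3]), [0, 0, 10, 13, 108])]
(0.4745, 0.2132) [350.7 238.7]
expect (np.float64(350.59525741201213), np.float64(243.82386278735206)) [(array([349.7, 244.4]), [0, 0, 11, 13, 112])]
(0.4314, 0.1116) [375.5 214.3]
expect (np.float64(375.18038315763965), np.float64(219.06663310166232)) [(array([374.2, 219.7]), [0, 0, 11, 13, 104])]
(0.4818, 0.1502) [350.3 221.7]
expect (np.float64(350.15079998441456), np.float64(226.62197996983633)) [(array([348.8, 227.4]), [0, 0, 10, 13, 108])]
(0.5327, 0.1872) [323.3 229.2]
expect (np.float64(323.36854204133823), np.float64(234.22566958876845)) [(array([321.6, 234.4]), [0, 0, 10, 13, 102])]
(0.5404, 0.1263) [324.4 214. ]
expect (np.float64(324.42546328343724), np.float64(218.79470569041905)) [(array([322.9, 219.4]), [0, 0, 11, 13, 110])]
(0.4905, 0.0888) [349.2 207.3]
expect (np.float64(349.0679823840087), np.float64(211.96077611928692)) [(array([347.6, 212.7]), [0, 0, 10, 13, 101])]
```

All seven knobs sit at matching heights in the tin, and the ring angles fit. Next the cover.

arm_command --plan '[{"grip":0.1,"slide":[0,0,0.06],"spin":0},{"grip":0.1,"slide":[0,0,0.05],"spin":0},{"grip":0.1,"slide":[0,0,0.022],"spin":0},{"grip":0.1,"slide":[0,0,0],"spin":0},{"grip":1,"slide":[0,0,0],"spin":0},{"grip":1,"slide":[0,0,0],"spin":0},{"grip":1,"slide":[0,0,0],"spin":0},{"grip":1,"slide":[0,0,0],"spin":0}]'

```text
time: 30.18
tool_pos: [0.4874, -0.1356, 0.0916]
ee_rot: [3.14, -0.002, -0.052]
wrist_force: [0.3, -1.8, 3.7]
width: 0.0191
finger_force: 30.0
```

arm_command --plan '[{"grip":1,"slide":[0,0,-0.02],"spin":0},{"grip":1,"slide":[0,0,-0.06],"spin":0},{"grip":1,"slide":[0,0,-0.08],"spin":0},{"grip":1,"slide":[0,0,-0.03],"spin":0},{"grip":1,"slide":[0,0,0],"spin":0}]'

```text
time: 30.8
tool_pos: [0.487, -0.1348, 0.1859]
ee_rot: [3.141, -0.001, -0.052]
wrist_force: [0.5, -0.0, -2.9]
width: 0.0192
finger_force: 30.0
```

arm_command --plan '[{"grip":1,"slide":[-0.003,-0.05,0],"spin":0},{"grip":1,"slide":[-0.006,-0.08,0],"spin":0},{"grip":1,"slide":[-0.006,-0.08,0],"spin":0},{"grip":1,"slide":[-0.006,-0.08,0],"spin":0},{"grip":1,"slide":[-0.006,-0.08,0],"spin":0},{"grip":1,"slide":[-0.006,-0.08,0],"spin":0},{"grip":1,"slide":[-0.003,-0.08,0],"spin":0},{"grip":1,"slide":[-0.002,-0.04,0],"spin":0},{"grip":1,"slide":[0,0,0],"spin":0},{"grip":1,"slide":[0,0,0],"spin":0}]'

```text
time: 32.05
tool_pos: [0.4819, 0.15, 0.1839]
ee_rot: [3.14, 0.003, -0.052]
wrist_force: [0.4, -1.1, -3.1]
width: 0.0193
finger_force: 30.0
```

Run:
```python
from h import *
p=[]
for i in range(4):
    snapshot('top'); p.append(sensors.get_obs()['tool_pos'])
print(np.mean(p,0),np.std(p,0))
```

```text
[0.48238156 0.14983718 0.18480292] [1.66856462e-04 3.17117600e-05 3.41970193e-04]
```

arm_command --plan '[{"grip":1,"slide":[0.001,-0.002,0.03],"spin":0},{"grip":1,"slide":[0,0,0.03],"spin":0},{"grip":1,"slide":[0,0,0.02],"spin":0},{"grip":1,"slide":[0,0,0.01],"spin":0},{"grip":1,"slide":[0,0,0],"spin":0},{"grip":1,"slide":[0,0,0],"spin":0}]'

```text
time: 33.0
tool_pos: [0.4835, 0.1519, 0.141]
ee_rot: [-3.141, -0.001, -0.052]
wrist_force: [0.5, -0.3, -2.8]
width: 0.0193
finger_force: 30.0
```

Run:
```python
from h import *
im=snapshot('top'); g=cv2.cvtColor(im,cv2.COLOR_RGB2GRAY).astype(np.float32)
t0=sensors.get_obs()['tool_pos']; print(t0, sensors.get_obs()['wrist_force'])
z=t0[2]-.0895+.05; c0=t0[:2]; t=np.linspace(0,2*np.pi,180)
def score(c,r=.1045):
    def samp(rr):
        P=np.array([px('top',(c[0]+rr*np.cos(a),c[1]+rr*np.sin(a),z)) for a in t],np.float32)
        return cv2.remap(g,P[:,:1],P[:,1:],1).ravel()
    return np.mean(np.minimum(60,np.abs(samp(r+.002)-samp(r-.002))))
S=sorted(((score((c0[0]+i*.001,c0[1]+j*.001)),i,j) for i in range(-6,7) for j in range(-6,7)))[::-1][:6]
print([(round(float(s),1),round(c0[0]+i*.001,4),round(c0[1]+j*.001,4)) for s,i,j in S])
```

```text
[0.48356088 0.15187181 0.1411323 ] [-0.07667877  0.32682736 -2.70851655]
[(18.4, np.float64(0.4836), np.float64(0.1509)), (17.9, np.float64(0.4826), np.float64(0.1509)), (17.8, np.float64(0.4836), np.float64(0.1499)), (16.9, np.float64(0.4826), np.float64(0.1499)), (16.9, np.float64(0.4836), np.float64(0.1519)), (16.7, np.float64(0.4826), np.float64(0.1519))]
```

arm_command --plan '[{"grip":1,"slide":[0,0,0.01],"spin":0},{"grip":1,"slide":[0,0,0.008],"spin":0},{"grip":1,"slide":[0,0,0.006],"spin":0},{"grip":1,"slide":[0,0,0.006],"spin":0}]'

```text
time: 33.55
tool_pos: [0.4831, 0.1517, 0.1251]
ee_rot: [3.141, 0.0, -0.052]
wrist_force: [0.7, -0.9, -3.4]
width: 0.0194
finger_force: 30.0
```

arm_command --plan '[{"grip":1,"slide":[0,0,0.006],"spin":0},{"grip":1,"slide":[0,0,0.006],"spin":0},{"grip":1,"slide":[0,0,0.003],"spin":0},{"grip":1,"slide":[0,0,0],"spin":0}]'

```text
time: 34.05
tool_pos: [0.4832, 0.1517, 0.1179]
ee_rot: [3.141, -0.0, -0.052]
wrist_force: [-0.1, 0.3, -3.6]
width: 0.0192
finger_force: 30.0
```

arm_command --plan '[{"grip":1,"slide":[0,0,0.003],"spin":0},{"grip":1,"slide":[0,0,0.002],"spin":0},{"grip":1,"slide":[0,0,0.002],"spin":0},{"grip":1,"slide":[0,0,0],"spin":0}]'

```text
time: 34.55
tool_pos: [0.4834, 0.1518, 0.1176]
ee_rot: [-3.141, -0.002, -0.052]
wrist_force: [-6.2, -2.3, 9.2]
width: 0.0194
finger_force: 30.0
```

Contact is at 0.1176, which is the grip height of 0.0916 plus 0.026, so the cover is seated. Releasing and retreating.

arm_command --plan '[{"grip":0.1,"slide":[0,0,-0.002],"spin":0},{"grip":0.1,"slide":[0,0,0],"spin":0},{"grip":0.1,"slide":[0,0,0],"spin":0},{"grip":0.1,"slide":[0,0,-0.06],"spin":0},{"grip":0.1,"slide":[0,0,-0.1],"spin":0},{"grip":0.1,"slide":[-0.05,0.1,-0.02],"spin":0},{"grip":0.1,"slide":[-0.05,0.1,0],"spin":0},{"grip":0.1,"slide":[-0.05,0.1,0],"spin":0},{"grip":0.1,"slide":[-0.05,0.1,0],"spin":0},{"grip":0.1,"slide":[0,0,0],"spin":0}]'

```text
time: 35.8
tool_pos: [0.3717, -0.0453, 0.2055]
ee_rot: [3.141, -0.001, -0.059]
wrist_force: [-0.1, 0.9, 0.4]
width: 0.0421
finger_force: 0.0
```

Run:
```python
from h import *
print(sensors.get_obs()['tool_pos'])
for c,a in knobs(): print(c,a,w('top',*c,.096)[:2])
for z in (.098,.108): sideknob((.483,.151,z),10)
im=snapshot('side'); g=cv2.cvtColor(im,cv2.COLOR_RGB2GRAY)
# left/right skirt bottom + visible gap: mouth rim line
for nm,P in [('mouth near',(.483,.2555,.026)),('top near',(.483,.25,.078)),('left',(.5875,.151,.026)),('right',(.3785,.151,.026))]: print(nm,px('side',P).round(1))
print(g[215:272,351].tolist())
```

```text
[ 0.37170984 -0.04528867  0.20547893]
[258.1 220.2] 130 [0.4825 0.1499]
[345.2 255.8] 80 [ 0.4013 -0.0433]
[365.9 239.4] 44 [ 0.4371 -0.0902]
[405.4 267.4] 104 [ 0.3743 -0.1761]
expect (np.float64(350.0067136729824), np.float64(207.62266719100526)) [(array([349. , 210.6]), [2, 3, 15, 18, 189])]
expect (np.float64(350.11132961506905), np.float64(203.31630719503167)) [(array([348.9, 207.4]), [3, 8, 12, 13, 119])]
mouth near [343.6 267.4]
top near [344.3 243. ]
left [301.3 233.2]
right [399.2 241.2]
[16, 20, 17, 22, 63, 122, 139, 136, 136, 140, 139, 137, 139, 138, 137, 134, 137, 136, 136, 135, 137, 139, 136, 137, 133, 134, 134, 135, 134, 131, 132, 137, 136, 125, 112, 103, 101, 101, 100, 97, 101, 102, 99, 101, 102, 101, 99, 102, 104, 98, 99, 108, 112, 111, 89, 79, 83]
```

```bash
python3 -c "
from bench import ticket
print(ticket.close_job())"
```

```text
the job is handed in; nothing more can be done
None
```

I put both rack dishes and the shifted dish_5 in their ring places so all seven stand flat in the tin, set the cover fully down on its bead, and handed the job in at about 36 s of the 72 s.

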